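Clamp the levelling block and hold the tilt gauge on its mark

TASK

Clamp the levelling block down by turning both of its blue screws clockwise to their end stops. Then pick up the tilt gauge by its black post, set it upright and centred on the block's uneven two-ribbed stud, its dial facing along the ribs, and rock it over on the stud until its hanging blue pointer settles on the red mark. Finish while holding it still right there, gripped and resting gently on the stud, with the bottles and the aluminium offcut left where they were.

Things in the scene. Friction and masses are not known exactly. Their poses are not given: they have to be found in the camera images.
- base: levelling block, fixed to the bench: an aluminium plate 100 (x) x 250 (y) x 12 mm carrying a two-ribbed stud at its centre and a blue screw at each end; origin at the centre of its underside on the bench (z = 0), z up
- stud: dark steel stud 44 x 44 mm fixed on the centre of the plate; origin at the centre of its foot, 12 mm above the bench, axes as the plate. Its uneven top is two round ribs of 6 mm radius running along its x axis: a brass rib at y = +14 mm, crest 64 mm above the bench, and a grey steel rib at y = -14 mm, crest 60 mm above the bench
- stud_top (a point): point over the middle of the stud at the height of the brass rib's crest, 64 mm above the bench. A foot left lying on both ribs slopes 0.14 rad, down towards the stud's -y; a gauge held upright or leaning towards +y touches the brass rib only
- screw_left (a joint): blue clamp screw at y = +92 mm of the plate: 0 to 1.3 rad, grows clockwise seen from above, 1.3 is its end stop; friction about 0.06 Nm, stays where left. Its grip is an upright bar 42 mm long, 14 mm thick, from 26 to 56 mm above the bench, on a disc of 22 mm radius; the bar lies along the plate's x axis at 0 and is turned clockwise from it by the joint value
- screw_left_grip (a point): on the left screw's axis, at the height to grip its bar, 49 mm above the bench; turns with the screw (x along the bar)
- screw_right (a joint): the same kind of clamp screw at y = -92 mm of the plate, same values
- screw_right_grip (a point): on the right screw's axis, at the height to grip its bar, 49 mm above the bench; turns with the screw (x along the bar)
- gauge: tilt gauge, loose, 0.28 to 0.5 kg, 180 mm high, standing on the bench: steel foot 40 (x) x 100 (y) x 10 mm, white round dial 124 mm across, 12 mm thick, its axis along x, centre 72 mm up, and on top a black grip post 24 (x) x 30 (y) mm, free of the dial from 134 to 180 mm up. Origin at the centre of the underside of the foot, z up; both faces are alike
- gauge_grip (a point): point inside the black post where it is well gripped, 161 mm above the gauge's underside on its z axis
- pointer (a joint): blue pointer, a free pendulum on the dial's centre turning about the gauge's x axis: always hangs straight down after about 1 s of swinging; 0 when the gauge is upright, positive when the tip stands on the gauge's +y side, so it equals the lean of the gauge's top towards its +y side (rad)
- pointer_tip (a point): tip of the pointer, 50 mm from the dial's centre, in the gauge's middle plane
- mark (a joint): red mark on the dial's lower rim, set beforehand and stiff: angle of the mark from the dial's lowest point towards the gauge's +y side, 0.20 to 0.45 rad; the pointer is on the mark when both joints read the same
- mark_tip (a point): inner end of the red mark, 50 mm from the dial's centre, in the gauge's middle plane; coincides with the pointer's tip when the pointer is on the mark
- amber_bottle: amber solvent bottle with a red cap, 72 mm across, 150 mm high, bystander, stands on the bench; origin at the centre of its underside
- clear_bottle: clear solvent bottle with a blue cap, 72 mm across, 150 mm high, bystander, stands on the bench; origin at the centre of its underside
- offcut: aluminium rail offcut 40 x 60 x 20 mm with a black stripe, bystander, lies on the bench; origin at the centre of its underside
There are look-alikes about, which are no part of the job. Leave any turquoise look-alike of the gauge alone.

How it is judged:
By the outcome, as a careful person would: the job done as asked, in the order asked, and still so for the second after the job is handed in, while the arm keeps its last pose, push and grip.
It also fails if it takes over 72 s, if anything falls off the work surface, if the arm or the gripper's body presses on something with over 40 N, if the wrist force passes 120 N, or if a joint passes its speed limit or range.

ROBOT

A 6-joint arm with a two-finger parallel gripper is mounted at the origin on the work surface. World frame = base frame: x ahead of the robot, y to its left, z up, the work surface at z = 0. Lengths are in m, angles in rad, forces in N, time in s.
With the tool pointing down it reaches from about 0.275 to 0.825 m from the base axis. Payload 4.9 kg.
Tool frame: the origin (TCP) lies at the very end of the fingers, on their centre line; the grasp point (between the pads) lies 19 mm behind it; z points along the fingers, y is the direction in which the jaws open and shut (so a half turn about z gives the same grasp; the last joint's range is limited). The gripper opens to 85 mm and grips with 20 to 120 N. Pads are 22 mm wide; open, the fingers measure 114 mm over their backs; the gripper's body (76 mm by 85 mm) begins 54 mm behind the grasp point. The pads swing forward as they close: fully open they stand 13 mm farther back than shut.
Start: joints at [-1.263, 0.326, -0.193, 1.052, 0, 1.437], TCP at [0.235, -0.497, 0.231] pointing down, gripper open.
Joint ranges: [-2.65, 2.65], [-0.97, 1.79], [-1.3, 1.35], [-1.93, 2.1], [-1.47, 1.37], [-3.14, 3.14]. Speed limits (rad/s): [2.57, 2.57, 3.14, 3.14, 3.14, 3.14].

INTERFACE

Orientations are given as [roll, pitch, yaw] about the fixed x, y, z axes, in that order (R = Rz(yaw) Ry(pitch) Rx(roll)).
In Python, from workcell import bot gives the robot as it stands. The module is installed in compiled form; this text tells all that it offers.
- The arm moves only by the tool jog_arm, never from a script. Its argument "increments" is a list of rows, each a list of 3 entries, a list of its own where there are three numbers: the shift along the world's x, y, z in m, then the turn, a rotation vector about the world's x, y, z in rad, then the gripper command: -1 is shut, 1 is fully open, values between are in proportion. In form: [[[tx, ty, tz], [ax, ay, az], claw], ...]. A call has 1 to 20 rows; each row is the pose to reach, as a shift and turn from the pose measured when the call began; what a row does not reach only later rows make up. A row lasts 1/12 s, in which the tool goes at most 41.7 mm and 7.16 degrees, less where a joint would pass 70% of its speed; a pose out of reach is approached as far as the arm can. A call with a gripper value outside its range is refused whole. The fingers move at their own pace and stop on an object; "grip_force" is the grip in N (left out, the last holds). Time passes only in rows, so rows that repeat a pose let the fingers close. It gives the time, the measured TCP pose, the force and the opening at its end, in the units of the state.
- bot.read_state(): the state, without advancing time (a new reading comes with each control period).
- bot.read_camera(name): name is "scene" or "side" or "wrist"; returns (picture, depth): 384x512x3 uint8, red, green, blue; 384x512 float32, m along the optical axis (not along the pixel's ray), 0 where there is no reading.
- bot.camera_model(name): a dict with "mtx" (3x3 intrinsics, pixels), "cam_to_world" (4x4, takes a point from camera to world coordinates). Camera axes: x right, y down, z forward; pixel columns grow to the right and rows downward; lengths in m; the calibration is good to about 2 mm. A picture is of the moment at which its call begins: read the wrist's pose just before it. camera_model takes no time and is no camera call; for the wrist camera it gives the pose at the moment of the call.
- bot.sign_off(): hands the job in, once; it reports no verdict.
The state is a dict: "clock": time; "joints": joint angles; "qd": joint speeds; "joint_efforts": joint torques, N m; "eef_pos": TCP position; "eef_rot": TCP orientation; "force": force on the tool from outside, world axes, zero at the start; "torque": the same for the moment, N m; "finger_gap": opening from 0.0 (shut) to 1.0 (fully open).
Only numpy, scipy, OpenCV 4.12 (cv2) and the standard library are available. Lean on these libraries where they do the work, as an engineer would, in place of code of your own. Each camera call takes 0.05 s, during which the arm holds its last target. There are 200 camera calls.

## Working session

There is one attempt and no reset: what is moved stays moved. The work goes in short steps, Python scripts to look and compute and a tool call to move; the robot and the scene stay as the last step left them, time stands still between calls to the robot, and variables do not carry over. Pictures are saved under pics/ and viewed, about 8 in all and at most 12, crops included, and the job is handed in when it is done.

Besides the shell and the picture viewer there is one more tool, called by a JSON object that holds its "method" and its "body". jog_arm: Moves the arm, as the interface text tells. Its arguments: {"type":"object","properties":{"increments":{"type":"array"},"grip_force":{"type":"number"}},"required":["increments"]}

```bash
mkdir -p pics
cat > h.py <<'E'
import numpy as np, cv2
from workcell import bot
def grab(n):
    m=bot.camera_model(n); p,d=bot.read_camera(n); return p,d,m
def cloud(d,m):
    K=np.array(m["mtx"]);T=np.array(m["cam_to_world"])
    v,u=np.mgrid[:d.shape[0],:d.shape[1]]
    P=np.stack([(u-K[0,2])/K[0,0]*d,(v-K[1,2])/K[1,1]*d,d],-1)
    return P@T[:3,:3].T+T[:3,3]
def save(n,p,s=1): cv2.imwrite('pics/'+n,cv2.resize(p[:,:,::-1],None,fx=s,fy=s,interpolation=cv2.INTER_CUBIC))
E
python3 - <<'E'
from h import *
ims=[]
for n in ["scene","side"]:
    p,d,m=grab(n); np.savez(n+'0.npz',p=p,d=d,K=m["mtx"],T=m["cam_to_world"]); ims.append(p)
    print(n,np.round(m["cam_to_world"],3).tolist())
save('a.png',np.vstack(ims)[:, :],0.78)
s=bot.read_state();print(s)
E
```

```text
scene [[0.543, 0.694, -0.472, 1.046], [0.839, -0.456, 0.296, -0.314], [-0.01, -0.557, -0.83, 1.06], [0.0, 0.0, 0.0, 1.0]]
side [[-0.965, -0.171, 0.197, 0.274], [-0.26, 0.571, -0.779, 1.075], [0.021, -0.803, -0.595, 0.948], [0.0, 0.0, 0.0, 1.0]]
{'clock': 0.1, 'joints': array([-1.26316854e+00,  3.26851873e-01, -1.93484575e-01,  1.05203978e+00,
       -1.53120554e-05,  1.43662310e+00]), 'qd': array([ 0.00174962, -0.00219743,  0.0029279 , -0.00015445,  0.00037213,
        0.0002105 ]), 'joint_efforts': array([ 8.12961662e-04, -4.44237685e+01,  2.63039106e+01,  7.84402684e-03,
       -9.75876378e-05, -8.07663014e-06]), 'eef_pos': array([ 0.23501782, -0.49666489,  0.23058964]), 'eef_rot': array([-3.14002491e+00, -1.96170206e-04,  4.41800877e-01]), 'force': array([ 0.28762304, -0.29146631,  0.07635507]), 'torque': array([-0.01357176,  0.00672233, -0.03623572]), 'finger_gap': 0.9997283051416573}
```

View pics/a.png

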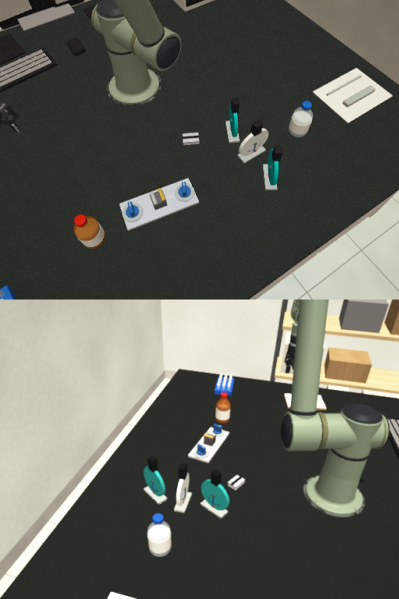

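The stacked picture shows the white gauge, scene (325,180), with turquoise look-alikes at scene (300,155) and (350,218). Only the white one fits the description. The block is at scene (204,260), the clear bottle at (386,155), the amber bottle at (114,296) and the offcut at (245,178). I'll measure these and confirm with a crop.

```bash
cat > m.py <<'E'
from h import *
for n in ["scene","side"]:
    z=np.load(n+'0.npz');p,d=z['p'],z['d'];C=cloud(d,dict(mtx=z['K'],cam_to_world=z['T']))
    hsv=cv2.cvtColor(p,cv2.COLOR_RGB2HSV);H,S,V=[hsv[...,i].astype(int) for i in range(3)]
    X,Y,Z=C[...,0],C[...,1],C[...,2]
    ok=(d>0)&(X>0.15)&(X<1)&(abs(Y)<.8)
    def comps(mask,lab,minA=25):
        k,L,st,ce=cv2.connectedComponentsWithStats(mask.astype(np.uint8))
        for i in range(1,k):
            if st[i,4]<minA: continue
            q=C[L==i]; r=cv2.minAreaRect((q[:,:2]*1000).astype(np.float32))
            print(n,lab,'px',ce[i].round(0),'n',st[i,4],'med',np.median(q,0).round(3),'zmax',q[:,2].max().round(3),'rect',np.round(r[0],1),np.round(r[1],1),round(r[2],1))
    comps(ok&(S<60)&(V>110)&(Z>.005)&(Z<.02),'plate',60)
    comps(ok&(S<60)&(V>110)&(Z>.02)&(Z<.2),'white',40)
    comps(ok&(S>60)&(H>80)&(H<100)&(Z>.02),'turq')
    comps(ok&(S>110)&(H>100)&(H<130)&(Z>.02),'blue',8)
    comps(ok&(V<60)&(Z>.135)&(Z<.2),'post',15)
    comps(ok&(S>90)&(H>15)&(H<35)&(Z>.045)&(Z<.08),'brass',8)
p0=np.load('scene0.npz')['p'];p1=np.load('side0.npz')['p']
a=cv2.resize(p0[130:300,130:400],None,fx=2.9,fy=2.9,interpolation=3)
b=cv2.resize(p1[150:320,170:330],None,fx=2.9,fy=2.9,interpolation=3)
save('b.png',a); save('b2.png',b)
E
python3 m.py
```

```text
scene plate px [443. 125.] n 1436 med [0.545 0.694 0.007] zmax 0.02 rect [553.2 702.8] [200.1 194.1] 0.1
scene plate px [296. 171.] n 193 med [0.453 0.193 0.009] zmax 0.018 rect [437.7 204.8] [ 40.5 103.2] 62.6
scene plate px [245. 181.] n 104 med [0.397 0.046 0.017] zmax 0.02 rect [393.7  45.5] [59.3 20.3] 61.2
scene plate px [322. 198.] n 233 med [0.566 0.196 0.01 ] zmax 0.02 rect [562.3 206.5] [102.3  40.2] 84.4
scene plate px [343. 229.] n 233 med [0.677 0.185 0.01 ] zmax 0.015 rect [673.2 196.8] [38.9 99.1] 58.0
scene plate px [203. 263.] n 2425 med [ 0.562 -0.195  0.012] zmax 0.02 rect [ 549.5 -177.8] [250.6 103.7] 80.5
scene white px [459. 123.] n 319 med [0.584 0.729 0.025] zmax 0.031 rect [582.5 729. ] [141.9  31.3] 88.9
scene white px [386. 155.] n 756 med [0.584 0.402 0.087] zmax 0.137 rect [574.3 413.3] [72.  53.3] 30.1
scene white px [324. 183.] n 680 med [0.563 0.194 0.085] zmax 0.16 rect [560.5 205. ] [121.7  18.8] 88.0
scene white px [196. 254.] n 96 med [ 0.548 -0.193  0.058] zmax 0.064 rect [ 547.1 -190. ] [19. 45.] 80.1
scene white px [122. 307.] n 277 med [ 0.57  
[... 2816 characters left out ...]
. 193.] n 103 med [ 0.564 -0.077  0.038] zmax 0.057 rect [564.  -77.3] [29.  37.5] 77.2
side blue px [273. 258.] n 9 med [0.439 0.217 0.051] zmax 0.064 rect [439.  216.4] [3.4 3.2] 55.1
side blue px [202. 281.] n 151 med [0.566 0.43  0.148] zmax 0.152 rect [567.5 426.9] [29.9 32.8] 49.7
side post px [195. 210.] n 194 med [0.667 0.208 0.165] zmax 0.182 rect [672.6 201.9] [25.8 34.8] 59.9
side post px [233. 220.] n 186 med [0.554 0.221 0.167] zmax 0.182 rect [555.7 211.5] [32.1 25.2] 86.7
side post px [276. 227.] n 216 med [0.434 0.215 0.167] zmax 0.181 rect [436.2 208.6] [28.8 32.4] 65.9
side brass px [267. 175.] n 45 med [ 0.549 -0.159  0.06 ] zmax 0.066 rect [ 548.4 -170.6] [31.  44.1] 78.7
```

View pics/b.png

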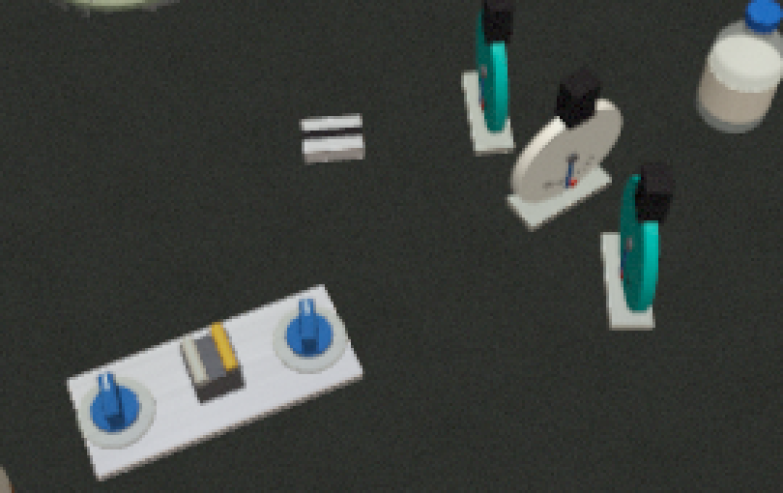

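The crop confirms the white-dialled gauge, crop (570,150), standing between two turquoise ones. The block's brass rib is towards the robot's left (+y). Block centre is about (0.550, -0.177), yaw about -0.17, and both camera views agree. Next I'll move above the block to look with the wrist camera.

{"method": "jog_arm", "body": {"increments": [[[0.03,0.037,0.02],[0,0,0.12],1],[[0.06,0.075,0.04],[0,0,0.24],1],[[0.09,0.11,0.06],[0,0,0.36],1],[[0.12,0.15,0.08],[0,0,0.48],1],[[0.15,0.19,0.1],[0,0,0.6],1],[[0.18,0.22,0.1],[0,0,0.72],1],[[0.2,0.26,0.1],[0,0,0.84],1],[[0.22,0.29,0.1],[0,0,0.96],1],[[0.235,0.3,0.1],[0,0,1.08],1],[[0.235,0.3,0.1],[0,0,1.2],1],[[0.235,0.3,0.1],[0,0,1.32],1],[[0.235,0.3,0.1],[0,0,1.44],1],[[0.235,0.3,0.1],[0,0,1.56],1],[[0.235,0.3,0.1],[0,0,1.68],1],[[0.235,0.3,0.1],[0,0,1.8],1],[[0.235,0.3,0.1],[0,0,1.92],1],[[0.235,0.3,0.1],[0,0,2.04],1],[[0.235,0.3,0.1],[0,0,2.16],1],[[0.235,0.3,0.1],[0,0,2.28],1],[[0.235,0.3,0.1],[0,0,2.4],1]]}}

```text
clock: 1.77
eef_pos: [0.4698, -0.1965, 0.3301]
eef_rot: [-3.14, -0.001, 2.848]
force: [-0.6, 0.2, -0.2]
finger_gap: 0.998
```

```bash
cat > bars.py <<'E'
from h import *
import sys
n=sys.argv[1]
s=bot.read_state();print(s['clock'],s['eef_pos'].round(4),s['eef_rot'].round(3),s['joints'].round(2))
p,d,m=grab(n);C=cloud(d,m);print(np.round(m['cam_to_world'],3).tolist())
np.savez(n+'1.npz',p=p,d=d,K=m["mtx"],T=m["cam_to_world"])
save(sys.argv[2],p)
hsv=cv2.cvtColor(p,cv2.COLOR_RGB2HSV);H,S,V=[hsv[...,i].astype(int) for i in range(3)]
def rep(mask,lab,minA):
    k,L,st,ce=cv2.connectedComponentsWithStats(mask.astype(np.uint8))
    for i in range(1,k):
        if st[i,4]<minA: continue
        q=C[L==i]; r=cv2.minAreaRect((q[:,:2]*1000).astype(np.float32)); c,e,v=cv2.PCACompute2(q[:,:2].copy(),None) if 0 else (None,)*3
        w=np.linalg.svd(q[:,:2]-q[:,:2].mean(0),full_matrices=False)[2][0]
        print(lab,ce[i].round(0),st[i,4],'med',np.median(q,0).round(4),'rect',np.round(r[0],1),np.round(r[1],1),round(r[2],1),'pca deg',np.degrees(np.arctan2(w[1],w[0])).round(1))
ok=d>0
blue=ok&(S>110)&(H>100)&(H<130)&(C[...,0]<.7)&(C[...,0]>.45)&(C[...,1]<0)
rep(blue&(C[...,2]>.051)&(C[...,2]<.061),'bartop',15)
rep(blue&(C[...,2]<.031),'disc',15)
rep(ok&(S>90)&(H>15)&(H<35)&(C[...,2]>.055)&(C[...,2]<.07),'brass',20)
rep(ok&(S<60)&(V>100)&(C[...,2]>.006)&(C[...,2]<.016)&(C[...,1]<.05),'plate',200)
E
python3 bars.py wrist c.png
```

```text
1.7667 [ 0.4698 -0.1965  0.3301] [-3.140e+00 -1.000e-03  2.848e+00] [-0.54  0.2  -0.11  1.26 -0.   -0.25]
[[0.29, 0.907, 0.304, 0.392], [0.957, -0.275, -0.093, -0.172], [-0.001, 0.318, -0.948, 0.473], [0.0, 0.0, 0.0, 1.0]]
bartop [335. 194.] 180 med [ 0.565  -0.0877  0.0555] rect [563.2 -85.9] [13.5 40.2] 62.2 pca deg -27.6
bartop [222. 207.] 166 med [ 0.5334 -0.2664  0.0556] rect [ 531.4 -266.5] [13.7 39.5] 75.4 pca deg -15.4
disc [324. 187.] 170 med [ 0.557  -0.0968  0.0259] rect [557.6 -97.3] [15.5 39.8] 60.8 pca deg -29.4
disc [215. 200.] 85 med [ 0.5265 -0.2805  0.0259] rect [ 525.4 -279.5] [10.9 36.3] 64.7 pca deg -22.5
disc [230. 200.] 138 med [ 0.5349 -0.2547  0.0259] rect [ 532.2 -255.4] [18.  40.1] 88.8 pca deg -8.8
disc [ 28. 287.] 1585 med [ 0.5892 -0.6755  0.0283] rect [ 603.1 -717.2] [115.  102.6] 5.6 pca deg -4.5
brass [287. 201.] 194 med [ 0.5488 -0.163   0.063 ] rect [ 550.1 -162.9] [11.  43.2] 79.9 pca deg -9.9
plate [276. 189.] 4638 med [ 0.5336 -0.1734  0.0119] rect [ 548.1 -176.4] [249.9 100.4] 80.0 pca deg -99.8
```

View pics/c.png

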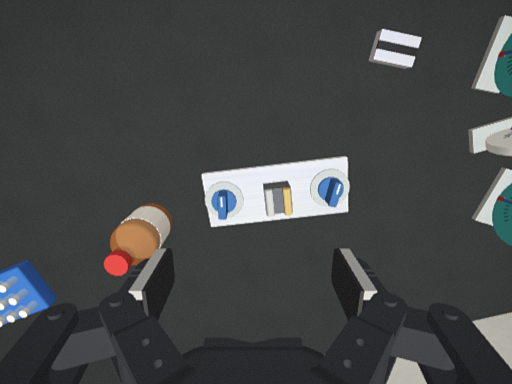

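The wrist view shows the block with its left bar at (335,194) and right bar at (222,207), and the sizes match the data (14 x 40 mm bars, tops at 56 mm). The right screw reads about 0.09 rad and the left about 0.31. I'll do the right one first.

{"method": "jog_arm", "body": {"increments": [[[0.02,-0.025,-0.02],[0,0,0.03],0],[[0.04,-0.05,-0.05],[0,0,0.03],0],[[0.062,-0.07,-0.08],[0,0,0.03],0],[[0.062,-0.07,-0.12],[0,0,0.03],0],[[0.062,-0.07,-0.16],[0,0,0.03],0],[[0.062,-0.07,-0.2],[0,0,0.03],0],[[0.062,-0.07,-0.23],[0,0,0.03],0],[[0.062,-0.07,-0.25],[0,0,0.03],0],[[0.062,-0.07,-0.27],[0,0,0.03],0],[[0.062,-0.07,-0.285],[0,0,0.03],0],[[0.062,-0.07,-0.3],[0,0,0.03],0],[[0.062,-0.07,-0.3],[0,0,0.03],0],[[0.062,-0.07,-0.3],[0,0,0.03],0]]}}

```text
clock: 2.9
eef_pos: [0.5309, -0.2659, 0.0292]
eef_rot: [-3.141, -0.004, 2.88]
force: [0.7, 0.7, 0.1]
finger_gap: 0.498
```

{"method": "jog_arm", "body": {"increments": [[[0,0,0],[0,0,0],-1],[[0,0,0],[0,0,0],-1],[[0,0,0],[0,0,0],-1],[[0,0,0],[0,0,0],-1],[[0,0,0],[0,0,0],-1],[[0,0,0],[0,0,0],-1]], "grip_force": 50}}

```text
clock: 3.4
eef_pos: [0.5313, -0.2677, 0.0306]
eef_rot: [-3.138, -0.002, 2.879]
force: [-1.5, -4.3, 3.3]
finger_gap: 0.149
```

{"method": "jog_arm", "body": {"increments": [[[0,0,0],[0,0,-0.1],-1],[[0,0,0],[0,0,-0.2],-1],[[0,0,0],[0,0,-0.3],-1],[[0,0,0],[0,0,-0.4],-1],[[0,0,0],[0,0,-0.5],-1],[[0,0,0],[0,0,-0.6],-1],[[0,0,0],[0,0,-0.7],-1],[[0,0,0],[0,0,-0.8],-1],[[0,0,0],[0,0,-0.9],-1],[[0,0,0],[0,0,-1.0],-1],[[0,0,0],[0,0,-1.08],-1],[[0,0,0],[0,0,-1.14],-1],[[0,0,0],[0,0,-1.18],-1],[[0,0,0],[0,0,-1.22],-1],[[0,0,0],[0,0,-1.25],-1],[[0,0,0],[0,0,-1.27],-1],[[0,0,0],[0,0,-1.27],-1]]}}

```text
clock: 4.82
eef_pos: [0.532, -0.2673, 0.0307]
eef_rot: [-3.139, -0.002, 1.612]
force: [1.4, -0.1, -3.3]
finger_gap: 0.149
```

```bash
python3 -c "
from h import *
s=bot.read_state()
for k in s: print(k,np.round(s[k],3))"
```

```text
clock 4.817
joints [-0.59   0.608 -0.305  0.661  0.     0.94 ]
qd [ 0.     0.     0.     0.002 -0.    -0.015]
joint_efforts [ -2.08  -54.722  20.401   1.02   -0.259   1.845]
eef_pos [ 0.532 -0.267  0.031]
eef_rot [-3.139e+00 -2.000e-03  1.612e+00]
force [ 1.435 -0.052 -3.309]
torque [-0.146 -0.643  1.722]
finger_gap 0.149
```

{"method": "jog_arm", "body": {"increments": [[[0,0,0],[0,0,0],0],[[0,0,0],[0,0,0],0],[[0,0,0],[0,0,0],0],[[0,0,0.03],[0,0,0],0],[[0,0,0.065],[0,0,0],0],[[0,0,0.1],[0,0,0.1],0],[[0.005,0.03,0.1],[0,0,0.21],0],[[0.011,0.065,0.1],[0,0,0.33],0],[[0.017,0.1,0.1],[0,0,0.45],0],[[0.023,0.14,0.1],[0,0,0.57],0],[[0.028,0.165,0.1],[0,0,0.69],0],[[0.031,0.181,0.1],[0,0,0.81],0],[[0.031,0.181,0.1],[0,0,0.93],0],[[0.031,0.181,0.1],[0,0,1.046],0],[[0.031,0.181,0.08],[0,0,1.046],0],[[0.031,0.181,0.055],[0,0,1.046],0],[[0.031,0.181,0.03],[0,0,1.046],0],[[0.031,0.181,0.01],[0,0,1.046],0],[[0.031,0.181,-0.001],[0,0,1.046],0],[[0.031,0.181,-0.001],[0,0,1.046],0]]}}

```text
clock: 6.48
eef_pos: [0.561, -0.086, 0.0276]
eef_rot: [-3.138, -0.006, 2.657]
force: [0.2, 0.5, -0.4]
finger_gap: 0.504
```

{"method": "jog_arm", "body": {"increments": [[[0,0,0],[0,0,0],-1],[[0,0,0],[0,0,0],-1],[[0,0,0],[0,0,0],-1],[[0,0,0],[0,0,0],-1],[[0,0,0],[0,0,0],-1],[[0,0,0],[0,0,0],-1]]}}

```text
clock: 6.98
eef_pos: [0.5619, -0.086, 0.0288]
eef_rot: [-3.139, -0.005, 2.657]
force: [-1.0, 1.5, 6.9]
finger_gap: 0.151
```

{"method": "jog_arm", "body": {"increments": [[[0,0,0.001],[0,0,-0.1],-1],[[0,0,0.001],[0,0,-0.2],-1],[[0.001,0,0.001],[0,0,-0.3],-1],[[0.001,0,0.001],[0,0,-0.4],-1],[[0.001,0,0.001],[0,0,-0.5],-1],[[0.001,0,0.001],[0,0,-0.6],-1],[[0.001,0,0.001],[0,0,-0.7],-1],[[0.001,0,0.001],[0,0,-0.8],-1],[[0.001,0,0.001],[0,0,-0.88],-1],[[0.001,0,0.001],[0,0,-0.94],-1],[[0.001,0,0.001],[0,0,-0.98],-1],[[0.001,0,0.001],[0,0,-1.01],-1],[[0.001,0,0.001],[0,0,-1.04],-1],[[0.001,0,0.001],[0,0,-1.06],-1],[[0.001,0,0.001],[0,0,-1.06],-1]]}}

```text
clock: 8.23
eef_pos: [0.5634, -0.0849, 0.029]
eef_rot: [-3.14, -0.006, 1.602]
force: [4.9, 2.6, -11.7]
finger_gap: 0.155
```

```bash
python3 -c "
from h import *
s=bot.read_state()
for k in s: print(k,np.round(s[k],3))"
```

```text
clock 8.233
joints [-0.282  0.573 -0.38   0.622  0.005  1.258]
qd [-0.     0.001  0.001  0.002 -0.    -0.019]
joint_efforts [ -3.967 -55.71   20.302   1.684  -1.151   2.152]
eef_pos [ 0.563 -0.085  0.029]
eef_rot [-3.14  -0.006  1.602]
force [  4.912   2.613 -11.697]
torque [ 0.543 -1.067  2.057]
finger_gap 0.155
```

{"method": "jog_arm", "body": {"increments": [[[0,0,0],[0,0,0],0],[[0,0,0],[0,0,0],0],[[0,0,0],[0,0,0],0],[[0,0,0.03],[0,0,0],0],[[0,0,0.07],[0,0,0],1],[[-0.02,0.01,0.11],[0,0,0.12],1],[[-0.04,0.03,0.14],[0,0,0.24],1],[[-0.06,0.05,0.17],[0,0,0.36],1],[[-0.08,0.07,0.2],[0,0,0.48],1],[[-0.1,0.085,0.23],[0,0,0.6],1],[[-0.11,0.085,0.26],[0,0,0.72],1],[[-0.11,0.085,0.29],[0,0,0.84],1],[[-0.11,0.085,0.3],[0,0,0.96],1],[[-0.11,0.085,0.3],[0,0,1.08],1],[[-0.11,0.085,0.3],[0,0,1.2],1],[[-0.11,0.085,0.3],[0,0,1.32],1],[[-0.11,0.085,0.3],[0,0,1.44],1],[[-0.11,0.085,0.3],[0,0,1.44],1]]}}

```text
clock: 9.73
eef_pos: [0.4532, -0.0004, 0.3296]
eef_rot: [-3.139, -0.005, 3.042]
force: [0.2, 0.3, 1.0]
finger_gap: 1.006
```

```bash
python3 bars.py wrist d.png
cat > mark.py <<'E'
from h import *
# rays from the scene picture onto the gauge's dial face plane
def dial(p,K,T,c,yaw,off,box,ctr_z=0.072):
    hsv=cv2.cvtColor(p,cv2.COLOR_RGB2HSV).astype(int);H,S,V=hsv[...,0],hsv[...,1],hsv[...,2]
    n=np.array([np.cos(yaw),np.sin(yaw),0]);t=np.array([-np.sin(yaw),np.cos(yaw),0])
    u0,v0,u1,v1=box; out={}
    for lab,m in (('red',((H<10)|(H>170))&(S>90)),('blue',(H>100)&(H<130)&(S>60))):
        k=np.zeros(H.shape,bool);k[v0:v1,u0:u1]=m[v0:v1,u0:u1];vv,uu=np.nonzero(k)
        r=np.stack([uu,vv,np.ones_like(uu)],-1)@np.linalg.inv(K).T@T[:3,:3].T
        o=T[:3,3];P0=np.array([*c,0])+off*n
        s=((P0-o)@n)/(r@n);Q=o+r*s[:,None]
        y=(Q-P0)@t; z=Q[:,2]-ctr_z
        print(lab,len(uu),'px',uu.mean().round(1) if len(uu) else '',vv.mean().round(1) if len(uu) else '')
        for a,b,cc,dd in list(zip(uu,vv,y,z))[:40]: print(a,b,'y %.1f z %.1f ang %.2f'%(cc*1e3,dd*1e3,np.arctan2(cc,-dd)))
if __name__=='__main__':
    z=np.load('scene0.npz');dial(z['p'],z['K'],z['T'],(0.5575,0.209),-0.05,0.006,(305,165,345,200))
E
python3 mark.py
python3 - <<'E'
from h import *
z=np.load('wrist1.npz');p,d=z['p'],z['d'];C=cloud(d,dict(mtx=z['K'],cam_to_world=z['T']))
hsv=cv2.cvtColor(p,cv2.COLOR_RGB2HSV);S,V=hsv[...,1],hsv[...,2]
for lab,m in (('post',(V<70)&(C[...,2]>.174)&(C[...,2]<.186)),('foot',(S<60)&(V>90)&(C[...,2]>.006)&(C[...,2]<.014))):
    k,L,st,ce=cv2.connectedComponentsWithStats((m&(d>0)&(C[...,1]>.1)&(C[...,1]<.32)&(C[...,0]>.4)).astype(np.uint8))
    for i in range(1,k):
        if st[i,4]>60: r=cv2.minAreaRect((C[L==i][:,:2]*1000).astype(np.float32));print(lab,ce[i].round(),st[i,4],np.round(r[0],1),np.round(r[1],1),round(r[2],1))
E
```

```text
9.7333 [ 4.532e-01 -4.000e-04  3.296e-01] [-3.139 -0.005  3.042] [-0.16  0.1  -0.23  1.25 -0.   -0.06]
[[0.1, 0.945, 0.312, 0.373], [0.995, -0.094, -0.033, 0.009], [-0.002, 0.314, -0.949, 0.473], [0.0, 0.0, 0.0, 1.0]]
bartop [ 96. 221.] 173 med [ 0.5301 -0.2678  0.0553] rect [ 532.  -266.2] [14.  41.8] 5.5 pca deg -83.5
bartop [207. 229.] 158 med [ 0.5609 -0.0877  0.0555] rect [563.6 -84.9] [13.8 40.1] 6.3 pca deg -82.3
disc [107. 213.] 219 med [ 0.5235 -0.262   0.0258] rect [ 531.6 -263.4] [40.4 36.4] 14.4 pca deg 34.5
disc [209. 217.] 155 med [ 0.5523 -0.0857  0.0262] rect [551.1 -85.3] [15.9 39.7] 0.0 pca deg 94.0
brass [160. 228.] 184 med [ 0.5488 -0.1609  0.0629] rect [ 550.6 -162.1] [11.2 44.1] 79.7 pca deg -9.6
plate [162. 211.] 4124 med [ 0.5303 -0.1609  0.0119] rect [ 547.9 -175.9] [249.6 100.7] 80.2 pca deg 78.8
red 7 px 327.1 178.3
328 166 y -9.3 z 87.0 ang -3.04
330 167 y -1.6 z 77.6 ang -3.12
327 168 y -11.4 z 79.9 ang -3.00
323 170 y -23.9 z 79.7 ang -2.85
327 192 y 6.7 z -45.5 ang 0.15
328 192 y 10.6 z -48.4 ang 0.21
327 193 y 7.5 z -51.2 ang 0.15
blue 13 px 327.5 181.1
330 165 y -3.0 z 87.1 ang -3.11
334 165 y 11.1 z 77.7 ang 3.00
330 169 y -0.1 z 67.9 ang -3.14
331 169 y 3.5 z 65.5 ang 3.09
328 170 y -6.5 z 67.9 ang -3.05
326 186 y -1.9 z -9.2 ang -0.21
326 187 y -1.1 z -14.6 ang -0.08
326 188 y -0.4 z -20.1 ang -0.02
326 189 y 0.4 z -25.7 ang 0.02
326 190 y 1.2 z -31.3 ang 0.04
325 191 y -1.8 z -34.0 ang -0.05
325 192 y -1.0 z -39.7 ang -0.03
325 193 y -0.2 z -45.4 ang -0.01
post [444. 146.] 721 [436.4 206.2] [25.  30.1] 61.9
post [434. 246.] 540 [555.7 208.1] [24.9 30.6] 1.7
foot [369. 133.] 610 [436.7 195.3] [24.9 89.9] 66.2
foot [373. 195.] 625 [555.1 208.3] [ 38.6 100.6] 0.6
foot [372. 245.] 366 [654.9 209.6] [39.3 61.3] 56.9
```

View pics/d.png

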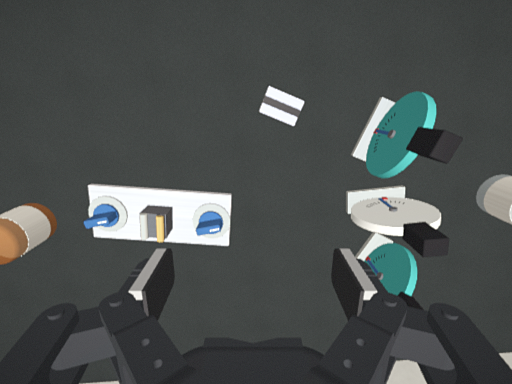

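The view shows both bars, (96,221) and (207,229), now across the block at about -84°, which is their end-stop angle. The stop also pushed back with about 2 Nm on each. The gauge's red mark is on the world +y side, and the white gauge stands at (0.5555, 0.208). Going to grip it.

{"method": "jog_arm", "body": {"increments": [[[0.02,0.035,0],[0,0,0.05],1],[[0.04,0.07,0],[0,0,0.08],1],[[0.06,0.105,0],[0,0,0.08],1],[[0.08,0.14,0],[0,0,0.08],1],[[0.095,0.175,0],[0,0,0.08],1],[[0.102,0.2,0],[0,0,0.08],1],[[0.102,0.208,-0.02],[0,0,0.08],1],[[0.102,0.208,-0.05],[0,0,0.08],1],[[0.102,0.208,-0.08],[0,0,0.08],1],[[0.102,0.208,-0.11],[0,0,0.08],1],[[0.102,0.208,-0.14],[0,0,0.08],1],[[0.102,0.208,-0.165],[0,0,0.08],1],[[0.102,0.208,-0.18],[0,0,0.08],1],[[0.102,0.208,-0.187],[0,0,0.08],1],[[0.102,0.208,-0.187],[0,0,0.08],1],[[0.102,0.208,-0.187],[0,0,0.08],1]]}}

```text
clock: 11.12
eef_pos: [0.5557, 0.2076, 0.1431]
eef_rot: [-3.139, -0.005, 3.116]
force: [-0.7, 0.3, -0.0]
finger_gap: 1.002
```

{"method": "jog_arm", "body": {"increments": [[[0,0,0],[0,0,0],-1],[[0,0,0],[0,0,0],-1],[[0,0,0],[0,0,0],-1],[[0,0,0],[0,0,0],-1],[[0,0,0],[0,0,0],-1],[[0,0,0],[0,0,0],-1],[[0,0,0],[0,0,0],-1],[[0,0,0],[0,0,0],-1]], "grip_force": 50}}

```text
clock: 11.78
eef_pos: [0.5564, 0.2077, 0.144]
eef_rot: [-3.14, -0.003, 3.116]
force: [0.2, -0.6, 5.8]
finger_gap: 0.343
```

{"method": "jog_arm", "body": {"increments": [[[0,0,0.01],[0,0,0],-1],[[0,0,0.03],[0,0,0],-1],[[0,0,0.06],[0,0,0],-1],[[0,0,0.09],[0,0,0],-1],[[0,-0.01,0.115],[0,0,0],-1],[[0,-0.03,0.12],[0,0,0],-1],[[0,-0.06,0.12],[0,0,-0.03],-1],[[0,-0.095,0.12],[0,0,-0.06],-1],[[-0.002,-0.13,0.12],[0,0,-0.09],-1],[[-0.003,-0.165,0.12],[0,0,-0.12],-1],[[-0.004,-0.2,0.12],[0,0,-0.145],-1],[[-0.005,-0.235,0.12],[0,0,-0.145],-1],[[-0.006,-0.27,0.12],[0,0,-0.145],-1],[[-0.007,-0.305,0.12],[0,0,-0.145],-1],[[-0.008,-0.335,0.12],[0,0,-0.145],-1],[[-0.008,-0.36,0.12],[0,0,-0.145],-1],[[-0.008,-0.375,0.12],[0,0,-0.145],-1],[[-0.008,-0.384,0.12],[0,0,-0.145],-1],[[-0.008,-0.384,0.12],[0,0,-0.145],-1],[[-0.008,-0.384,0.12],[0,0,-0.145],-1]]}}

```text
clock: 13.45
eef_pos: [0.5482, -0.1753, 0.2637]
eef_rot: [-3.141, -0.004, 2.972]
force: [0.4, -0.2, -4.7]
finger_gap: 0.347
```

{"method": "jog_arm", "body": {"increments": [[[0,0,0],[0,0,0],-1],[[0,0,0],[0,0,0],-1],[[0,0,0],[0,0,0],-1],[[0,0,0],[0,0,0],-1],[[0,0,0],[0,0,0],-1],[[0,0,0],[0,0,0],-1],[[0,0,0],[0,0,0],-1],[[0,0,0],[0,0,0],-1],[[0,0,0],[0,0,0],-1],[[0,0,0],[0,0,0],-1]]}}

```text
clock: 14.28
eef_pos: [0.5482, -0.1754, 0.2637]
eef_rot: [-3.141, -0.004, 2.971]
force: [-0.7, -0.3, -3.4]
finger_gap: 0.345
```

```bash
cat > look.py <<'E'
from h import *
import sys
s=bot.read_state();print(s['clock'],s['eef_pos'].round(4),s['eef_rot'].round(3),s['joints'].round(2),s['force'].round(1))
out=[]
for n in sys.argv[2:]:
    p,d,m=grab(n);np.savez(n+'2.npz',p=p,d=d,K=m["mtx"],T=m["cam_to_world"])
    K=np.array(m["mtx"]);T=np.linalg.inv(m["cam_to_world"]);q=np.array([*(s['eef_pos']-[0,0,.07]),1]);c=T@q;u=(K@c[:3])/c[2]
    u0,v0=int(u[0])-48,int(u[1])-48;print(n,u.round(0),c[2]);k=p[max(v0,0):v0+96,max(u0,0):u0+96]
    out.append(cv2.resize(k,(390,390),interpolation=3))
save(sys.argv[1],np.hstack(out))
E
python3 look.py e.png scene side
```

```text
14.2833 [ 0.5482 -0.1754  0.2637] [-3.141 -0.004  2.971] [-0.44  0.36 -0.06  1.15 -0.   -0.27] [-0.7 -0.3 -3.4]
scene [195. 225.   1.] 0.9952342267319307
side [270. 140.   1.] 1.4770311981612183
```

View pics/e.png

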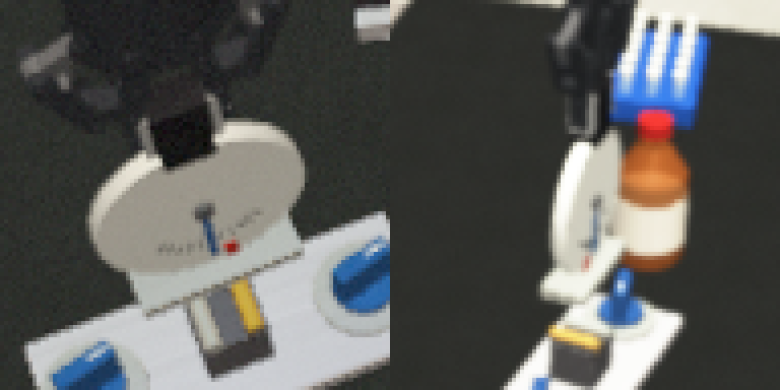

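In the scene crop the gauge hangs upright over the stud. The pointer tip is at crop (213,250) and the red mark at (232,247), which puts the mark on the brass (+y) side.

Run:
```python
from h import *
from mark import dial
z=np.load('scene2.npz');p,d=z['p'],z['d']
dial(p,z['K'],z['T'],(0.5475,-0.1755),-0.171,0.0065,(185,222,215,245),0.1917)
C=cloud(d,dict(mtx=z['K'],cam_to_world=z['T']));hsv=cv2.cvtColor(p,cv2.COLOR_RGB2HSV);S,V=hsv[...,1],hsv[...,2]
X=C-np.array([0.5475,-0.1755,0])
m=(d>0)&(S<60)&(V>90)&(abs(X[...,0])<.09)&(abs(X[...,1])<.09)
R=np.array([[np.cos(.171),-np.sin(.171)],[np.sin(.171),np.cos(.171)]])
f=m&(C[...,2]>.1225)&(C[...,2]<.136);q=X[f];r=cv2.minAreaRect((C[f][:,:2]*1000).astype(np.float32));print('foot',len(q),np.round(r[0],1),np.round(r[1],1),r[2],np.median(q[:,2]))
l=q[:,:2]@R.T;print('foot local min/max',np.percentile(l,[1,99],axis=0))
f=m&(C[...,2]>.14)&(C[...,2]<.25);l=X[f];l[:,:2]=l[:,:2]@R.T
face=l[l[:,0]>.0];A=np.c_[face[:,1:],np.ones(len(face))]
for _ in range(3):
    w=np.linalg.lstsq(A,face[:,0],rcond=None)[0];k=abs(A@w-face[:,0])<.003;A,face=A[k],face[k]
print('face x=%.3f y + %.3f z + %.4f'%tuple(w),len(face),'x at centre',w[1]*.1917+w[2],'y range',np.percentile(face[:,1],[.5,99.5]),'z',np.percentile(face[:,2],[.5,99.5]))
```

```text
red 8 px 203.8 236.2
204 235 y 12.9 z -47.6 ang 0.26
202 236 y 7.7 z -48.8 ang 0.16
203 236 y 10.0 z -50.5 ang 0.20
204 236 y 12.3 z -52.2 ang 0.23
205 236 y 14.6 z -54.0 ang 0.26
203 237 y 9.4 z -55.1 ang 0.17
204 237 y 11.8 z -56.9 ang 0.20
205 237 y 14.1 z -58.6 ang 0.24
blue 12 px 198.3 233.8
197 230 y -0.0 z -13.9 ang -0.00
197 231 y -0.6 z -18.2 ang -0.03
198 231 y 1.6 z -19.8 ang 0.08
198 232 y 1.0 z -24.2 ang 0.04
198 233 y 0.4 z -28.6 ang 0.01
198 234 y -0.2 z -33.1 ang -0.01
199 234 y 2.1 z -34.7 ang 0.06
198 235 y -0.8 z -37.5 ang -0.02
199 235 y 1.5 z -39.2 ang 0.04
199 236 y 0.9 z -43.7 ang 0.02
199 237 y 0.3 z -48.3 ang 0.01
200 237 y 2.6 z -50.0 ang 0.05
foot 354 [ 557.3 -176.5] [100.7  29.3] 79.27027893066406 0.12941193796312972
foot local min/max [[-0.00182496 -0.04861244]
 [ 0.02319779  0.04954808]]
face x=-0.025 y + -0.003 z + 0.0080 1098 x at centre 0.007342797320663345 y range [-0.05904142  0.0592078 ] z [0.14210363 0.24796761]
```

Measured: the gauge is within 2 mm of the stud's middle, and the mark is about 0.20 rad towards +y. Now setting it down upright.

{"method": "jog_arm", "body": {"increments": [[[-0.001,0,-0.01],[0,0,0],-1],[[-0.001,0,-0.025],[0,0,0],-1],[[-0.001,0,-0.038],[0,0,0],-1],[[-0.001,0,-0.046],[0,0,0],-1],[[-0.001,0,-0.05],[0,0,0],-1],[[-0.001,0,-0.052],[0,0,0],-1],[[-0.001,0,-0.053],[0,0,0],-1],[[-0.001,0,-0.054],[0,0,0],-1],[[-0.001,0,-0.055],[0,0,0],-1],[[-0.001,0,-0.055],[0,0,0],-1],[[-0.001,0,-0.055],[0,0,0],-1]]}}

```text
clock: 15.3
eef_pos: [0.5474, -0.1755, 0.2091]
eef_rot: [-3.141, -0.004, 2.971]
force: [0.2, 0.7, -2.4]
finger_gap: 0.349
```

{"method": "jog_arm", "body": {"increments": [[[0,0,-0.0005],[0,0,0],-1],[[0,0,-0.001],[0,0,0],-1],[[0,0,-0.0015],[0,0,0],-1],[[0,0,-0.002],[0,0,0],-1],[[0,0,-0.002],[0,0,0],-1],[[0,0,-0.002],[0,0,0],-1]]}}

```text
clock: 15.8
eef_pos: [0.5478, -0.1757, 0.2079]
eef_rot: [-3.14, -0.002, 2.971]
force: [-0.9, -0.1, 3.7]
finger_gap: 0.343
```

Contact came at the predicted height (TCP 0.208) with about 7 N. Now rocking it 0.2 rad over the brass rib.

{"method": "jog_arm", "body": {"increments": [[[0.0006,0.0036,0],[-0.025,0.004,0],-1],[[0.0012,0.0071,0.0002],[-0.049,0.0085,0],-1],[[0.0019,0.0107,0.0002],[-0.074,0.013,0],-1],[[0.0025,0.0142,0.0002],[-0.0985,0.017,0],-1],[[0.0031,0.0178,0.0002],[-0.123,0.021,0],-1],[[0.0037,0.0213,0.0],[-0.148,0.0255,0],-1],[[0.0043,0.0249,-0.0002],[-0.172,0.03,0],-1],[[0.0049,0.0285,-0.0005],[-0.197,0.034,0],-1],[[0.0049,0.0285,-0.0005],[-0.197,0.034,0],-1],[[0.0049,0.0285,-0.0005],[-0.197,0.034,0],-1],[[0.0049,0.0285,-0.0005],[-0.197,0.034,0],-1],[[0.0049,0.0285,-0.0005],[-0.197,0.034,0],-1],[[0.0049,0.0285,-0.0005],[-0.197,0.034,0],-1],[[0.0049,0.0285,-0.0005],[-0.197,0.034,0],-1],[[0.0049,0.0285,-0.0005],[-0.197,0.034,0],-1],[[0.0049,0.0285,-0.0005],[-0.197,0.034,0],-1],[[0.0049,0.0285,-0.0005],[-0.197,0.034,0],-1],[[0.0049,0.0285,-0.0005],[-0.197,0.034,0],-1],[[0.0049,0.0285,-0.0005],[-0.197,0.034,0],-1],[[0.0049,0.0285,-0.0005],[-0.197,0.034,0],-1]]}}

```text
clock: 17.47
eef_pos: [0.5528, -0.1474, 0.2076]
eef_rot: [-2.941, -0.002, 2.971]
force: [-0.9, 1.0, 5.4]
finger_gap: 0.347
```

```bash
python3 look.py f.png scene side
python3 - <<'E'
from h import *
from mark import dial
s=bot.read_state();e=s['eef_pos'];
th=.2; o=np.array([.548,-.176]); c=o+np.array([.170,.985])*(.0003+.072*np.sin(th))
z=np.load('scene2.npz');u=(170,225,235,262)
dial(z['p'],z['K'],z['T'],c,-0.171,0.0065,u,.0669+.072*np.cos(th))
save('f.png',z['p'][205:275,165:245],9.5/1.0*.8)
E
```

```text
17.4667 [ 0.5528 -0.1474  0.2076] [-2.941e+00 -2.000e-03  2.971e+00] [-0.28  0.38 -0.19  0.98 -0.2  -0.12] [-0.9  1.   5.4]
scene [210. 232.   1.] 1.047921448810786
side [266. 158.   1.] 1.489513906808667
red 3 px 207.0 247.0
206 247 y -3.6 z -53.5 ang -0.07
207 247 y -1.2 z -55.4 ang -0.02
208 247 y 1.3 z -57.3 ang 0.02
blue 84 px 224.8 245.9
234 238 y 70.6 z -61.6 ang 0.85
206 239 y 1.0 z -14.4 ang 0.07
232 239 y 65.1 z -62.9 ang 0.80
233 239 y 67.7 z -64.8 ang 0.81
234 239 y 70.3 z -66.8 ang 0.81
206 240 y 0.5 z -19.2 ang 0.02
231 240 y 62.1 z -66.1 ang 0.75
232 240 y 64.7 z -68.0 ang 0.76
233 240 y 67.3 z -70.0 ang 0.77
234 240 y 69.9 z -72.0 ang 0.77
206 241 y -0.1 z -24.0 ang -0.00
230 241 y 59.2 z -69.3 ang 0.71
231 241 y 61.8 z -71.3 ang 0.71
232 241 y 64.4 z -73.3 ang 0.72
233 241 y 67.0 z -75.3 ang 0.73
234 241 y 69.6 z -77.3 ang 0.73
206 242 y -0.7 z -28.8 ang -0.02
207 242 y 1.7 z -30.6 ang 0.06
229 242 y 56.2 z -72.5 ang 0.66
230 242 y 58.8 z -74.5 ang 0.67
231 242 y 61.4 z -76.5 ang 0.68
232 242 y 64.0 z -78.5 ang 0.68
233 242 y 66.6 z -80.5 ang 0.69
234 242 y 69.3 z -82.6 ang 0.70
206 243 y -1.2 z -33.7 ang -0.04
207 243 y 1.1 z -35.5 ang 0.03
229 243 y 55.8 z -77.8 ang 0.62
230 243 y 58.4 z -79.8 ang 0.63
231 243 y 61.1 z -81.8 ang 0.64
232 243 y 63.7 z -83.8 ang 0.65
233 243 y 66.3 z -85.9 ang 0.66
234 243 y 68.9 z -87.9 ang 0.67
207 244 y 0.6 z -40.4 ang 0.01
229 244 y 55.5 z -83.1 ang 0.59
230 244 y 58.1 z -85.1 ang 0.60
231 244 y 60.7 z -87.1 ang 0.61
232 244 y 63.3 z -89.2 ang 0.62
233 244 y 66.0 z -91.2 ang 0.63
234 244 y 68.6 z -93.3 ang 0.63
207 245 y 0.0 z -45.4 ang 0.00
```

View pics/f.png

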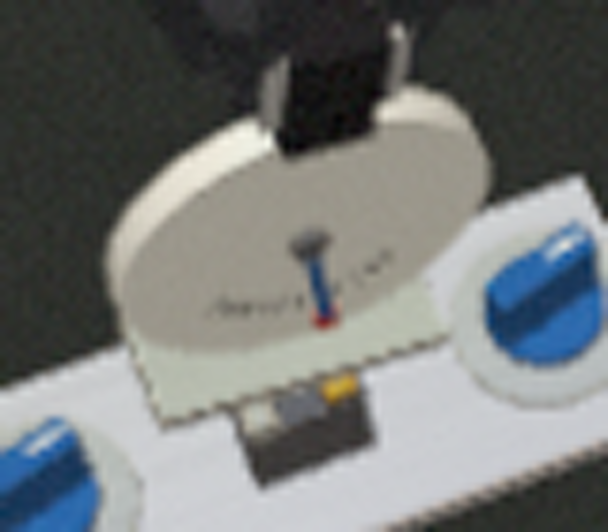

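The pointer tip and red mark overlap in the scene crop at (323,320). The wrist camera is closer, so I'll use it for the fine check.

```bash
cat > fine.py <<'E'
from h import *
import sys
s=bot.read_state();p,d,m=grab('wrist')
K=np.array(m["mtx"]);T=np.array(m["cam_to_world"])
hsv=cv2.cvtColor(p,cv2.COLOR_RGB2HSV).astype(int);H,S,V=hsv[...,0],hsv[...,1],hsv[...,2]
th=s['eef_rot'][0]+np.pi if s['eef_rot'][0]<0 else s['eef_rot'][0]-np.pi
print('clock',s['clock'],'tool lean',round(th,3),s['eef_pos'].round(4),s['force'].round(1))
yaw=-.171;n=np.array([np.cos(yaw),np.sin(yaw),0]);t=np.array([-np.sin(yaw),np.cos(yaw),0])
up=np.array([0,0,1.]);gz=up*np.cos(th)+t*np.sin(th)
c=s['eef_pos']-gz*(.144-.072)-.0065*n
w=np.linalg.inv(T)@np.r_[c,1];u=K@w[:3]/w[2];print('dial centre px',u[:2].round(1),'K',K[0,0])
for lab,mk in (('red',((H<10)|(H>170))&(S>90)),('blue',(H>100)&(H<130)&(S>90))):
    vv,uu=np.nonzero(mk)
    if len(uu)==0: print(lab,0); continue
    r=np.stack([uu,vv,np.ones_like(uu)],-1)@np.linalg.inv(K).T@T[:3,:3].T
    Q=T[:3,3]+r*(((c-T[:3,3])@n)/(r@n))[:,None]-c
    y=Q@t;z=Q@up;R=np.hypot(y,z);k=(R<.064)&(z<.005)
    y,z,uu,vv,R=y[k],z[k],uu[k],vv[k],R[k]
    print(lab,k.sum(),'px',uu.mean().round(1),vv.mean().round(1))
    for lo in range(0,64,8):
        b=(R*1e3>=lo)&(R*1e3<lo+8)
        if b.sum(): print('  R %d n %d y %.2f z %.1f ang %.3f'%(lo,b.sum(),y[b].mean()*1e3,z[b].mean()*1e3,np.arctan2(y[b].mean(),-z[b].mean())))
x0,y0=int(u[0]),int(u[1]);save(sys.argv[1],p[max(0,y0-90):y0+60,max(0,x0-90):x0+90],4)
E
python3 fine.py g.png
```

```text
clock 17.5667 tool lean 0.201 [ 0.5528 -0.1474  0.2076] [-0.9  1.8  4.9]
dial centre px [251.2 197.9] K 276.74963054334995
red 11 px 265.9 180.4
  R 48 n 5 y 4.07 z -51.9 ang 0.078
  R 56 n 6 y 3.17 z -59.0 ang 0.054
blue 64 px 258.7 185.9
  R 16 n 13 y 0.13 z -19.8 ang 0.006
  R 24 n 17 y -0.10 z -28.1 ang -0.004
  R 32 n 10 y -0.03 z -36.5 ang -0.001
  R 40 n 9 y -0.03 z -43.2 ang -0.001
  R 48 n 11 y -0.27 z -51.2 ang -0.005
  R 56 n 4 y -0.00 z -56.4 ang -0.000
```

View pics/g.png

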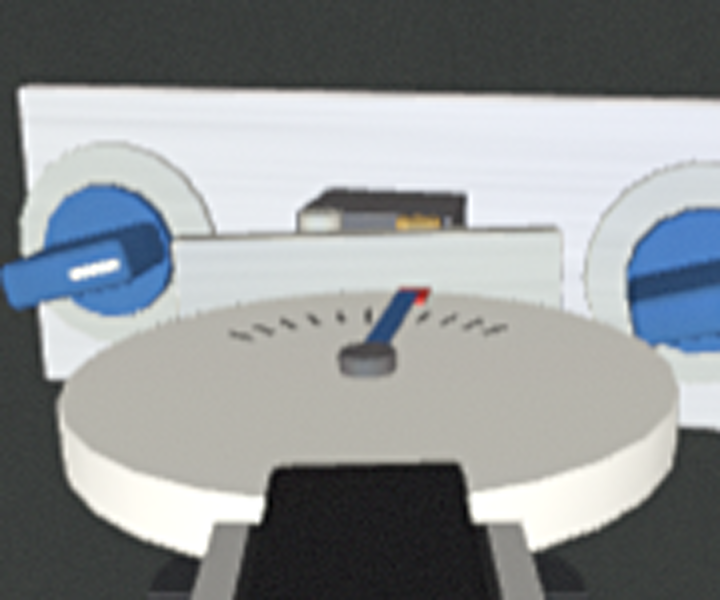

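The wrist crop shows the pointer hanging exactly vertical (0.000). The red mark at crop (416,296) peeks out on its +y side, so the lean is still about 0.03 short. I'll lean it 0.03 further.

{"method": "jog_arm", "body": {"increments": [[[0.0003,0.002,-0.0001],[-0.0148,0.0025,0],-1],[[0.0007,0.0042,-0.0003],[-0.0296,0.0051,0],-1],[[0.0007,0.0042,-0.0003],[-0.0296,0.0051,0],-1],[[0.0007,0.0042,-0.0003],[-0.0296,0.0051,0],-1],[[0.0007,0.0042,-0.0003],[-0.0296,0.0051,0],-1],[[0.0007,0.0042,-0.0003],[-0.0296,0.0051,0],-1],[[0.0007,0.0042,-0.0003],[-0.0296,0.0051,0],-1],[[0.0007,0.0042,-0.0003],[-0.0296,0.0051,0],-1],[[0.0007,0.0042,-0.0003],[-0.0296,0.0051,0],-1],[[0.0007,0.0042,-0.0003],[-0.0296,0.0051,0],-1],[[0.0007,0.0042,-0.0003],[-0.0296,0.0051,0],-1],[[0.0007,0.0042,-0.0003],[-0.0296,0.0051,0],-1],[[0.0007,0.0042,-0.0003],[-0.0296,0.0051,0],-1],[[0.0007,0.0042,-0.0003],[-0.0296,0.0051,0],-1],[[0.0007,0.0042,-0.0003],[-0.0296,0.0051,0],-1],[[0.0007,0.0042,-0.0003],[-0.0296,0.0051,0],-1]]}}

```text
clock: 18.95
eef_pos: [0.5534, -0.1431, 0.2071]
eef_rot: [-2.911, -0.002, 2.971]
force: [-0.6, 0.8, -0.8]
finger_gap: 0.351
```

```bash
sed -i 's/^x0,y0=.*/x0,y0=int(u[0]),int(u[1]);save(sys.argv[1],p[y0-40:y0+10,x0-25:x0+50],10)/' fine.py; python3 fine.py i.png
```

```text
clock 18.95 tool lean 0.23 [ 0.5534 -0.1431  0.2071] [-0.6  0.8 -0.8]
dial centre px [251.2 197.9] K 276.74963054334995
red 6 px 263.0 181.0
  R 48 n 4 y -0.39 z -51.0 ang -0.008
  R 56 n 2 y -0.74 z -56.7 ang -0.013
blue 68 px 259.4 186.3
  R 8 n 2 y -1.72 z -15.8 ang -0.108
  R 16 n 15 y -0.01 z -19.6 ang -0.000
  R 24 n 15 y -0.35 z -28.0 ang -0.013
  R 32 n 12 y 0.13 z -36.5 ang 0.004
  R 40 n 10 y -0.19 z -43.7 ang -0.004
  R 48 n 10 y -0.63 z -51.0 ang -0.012
  R 56 n 4 y -0.74 z -56.7 ang -0.013
```

View pics/i.png

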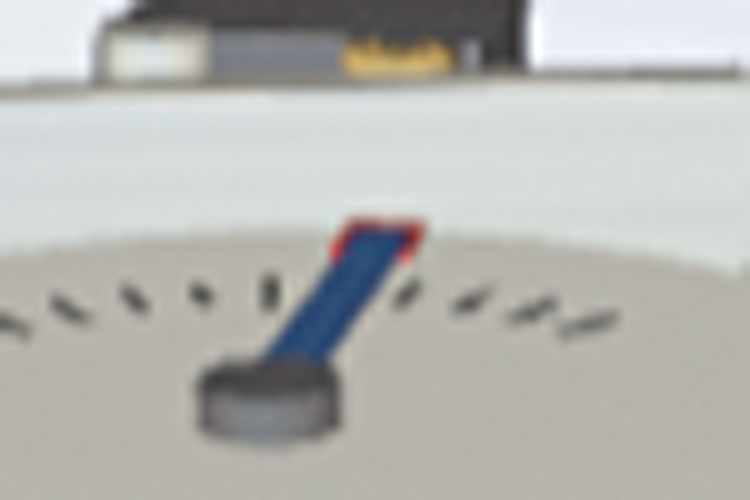

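Red now shows evenly on both sides of the pointer tip, at crop (378,235). The press is light at about 2.6 N, so I'll add a touch more, let it settle and check everything.

{"method": "jog_arm", "body": {"increments": [[[0,0,-0.0004],[0,0,0],-1],[[0,0,-0.0005],[0,0,0],-1],[[0,0,-0.0005],[0,0,0],-1],[[0,0,-0.0005],[0,0,0],-1],[[0,0,-0.0005],[0,0,0],-1],[[0,0,-0.0005],[0,0,0],-1],[[0,0,-0.0005],[0,0,0],-1],[[0,0,-0.0005],[0,0,0],-1],[[0,0,-0.0005],[0,0,0],-1],[[0,0,-0.0005],[0,0,0],-1],[[0,0,-0.0005],[0,0,0],-1],[[0,0,-0.0005],[0,0,0],-1],[[0,0,-0.0005],[0,0,0],-1],[[0,0,-0.0005],[0,0,0],-1]]}}

```text
clock: 20.17
eef_pos: [0.5536, -0.1432, 0.2071]
eef_rot: [-2.911, -0.001, 2.971]
force: [-1.1, 2.3, 4.7]
finger_gap: 0.343
```

```bash
python3 fine.py j.png
python3 - <<'E'
from h import *
for n in ['scene']:
    p,d,m=grab(n);np.savez('scene0b.npz',p=p,d=d,K=m["mtx"],T=m["cam_to_world"])
E
sed 's/scene0.npz/scene0.npz/; s/\["scene","side"\]/["scene"]/; s/n+.0.npz./"scene0b.npz"/' m.py > m2.py; python3 m2.py | grep -E "white|plate|blue|turq"
```

```text
clock 20.1667 tool lean 0.231 [ 0.5536 -0.1432  0.2071] [-1.1  2.3  4.7]
dial centre px [251.2 197.9] K 276.74963054334995
red 8 px 263.2 180.5
  R 48 n 5 y -1.10 z -51.7 ang -0.021
  R 56 n 3 y 0.31 z -59.3 ang 0.005
blue 67 px 259.6 186.0
  R 16 n 15 y -0.12 z -19.6 ang -0.006
  R 24 n 15 y -0.30 z -27.9 ang -0.011
  R 32 n 12 y -0.22 z -36.0 ang -0.006
  R 40 n 10 y -0.13 z -43.5 ang -0.003
  R 48 n 10 y -0.58 z -50.7 ang -0.011
  R 56 n 5 y -0.19 z -56.5 ang -0.003
scene plate px [443. 125.] n 1405 med [0.546 0.693 0.007] zmax 0.02 rect [552.3 702.9] [199.6 193.4] 0.1
scene plate px [296. 171.] n 194 med [0.454 0.193 0.01 ] zmax 0.014 rect [438.2 204.7] [ 40.  101.7] 63.4
scene plate px [247. 181.] n 73 med [0.4   0.05  0.016] zmax 0.02 rect [394.9  48.8] [46.2 19.9] 61.2
scene plate px [343. 229.] n 236 med [0.678 0.184 0.01 ] zmax 0.016 rect [673.4 196.4] [ 40.  101.6] 58.7
scene plate px [203. 265.] n 2111 med [ 0.568 -0.204  0.012] zmax 0.02 rect [ 550.  -177.8] [250.9 102.8] 80.1
scene white px [459. 123.] n 324 med [0.584 0.727 0.025] zmax 0.031 rect [582.8 728.2] [ 30.8 14
[... 261 characters left out ...]
 0.57  -0.404  0.05 ] zmax 0.074 rect [ 561.  -405.5] [29.1 70.6] 11.4
scene turq px [299. 156.] n 290 med [0.459 0.19  0.092] zmax 0.155 rect [437.4 199.9] [ 16.2 124.1] 69.9
scene turq px [350. 217.] n 427 med [0.69  0.183 0.089] zmax 0.16 rect [673.  193.1] [ 17.1 120.3] 61.7
scene blue px [393. 135.] n 118 med [0.57  0.419 0.149] zmax 0.153 rect [569.2 422.3] [30.9 32.3] 12.7
scene blue px [236. 245.] n 185 med [ 0.572 -0.091  0.039] zmax 0.061 rect [569.5 -89.5] [35.8 33.6] 48.3
scene blue px [169. 270.] n 202 med [ 0.54 -0.27  0.04] zmax 0.059 rect [ 541.  -269.1] [38.8 26.4] 88.4
scene blue px [  8. 376.] n 218 med [ 0.568 -0.68   0.03 ] zmax 0.047 rect [ 568.1 -686.4] [48.3 28.8] 4.8
```

View pics/j.png

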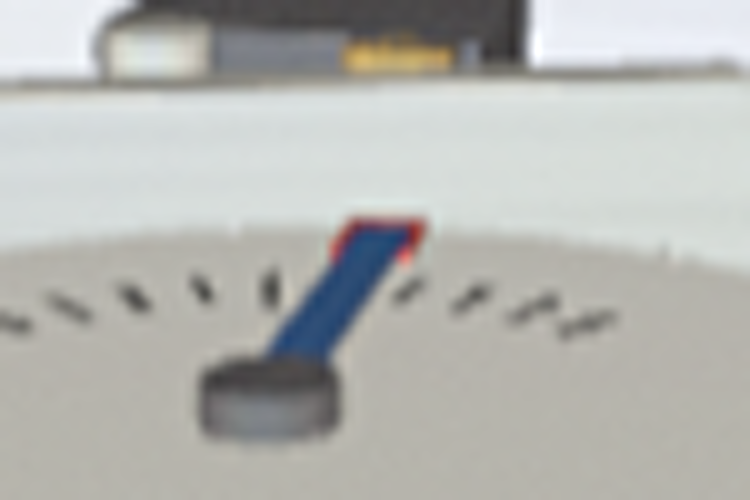

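The pointer still sits centred on the mark, at crop (378,235), and is settled. The contact force is about 8 N and the bystanders are where they were. Handing in.

```bash
python3 -c "
from workcell import bot
print(bot.sign_off(), bot.read_state()['clock'])"
```

```text
the job is handed in; nothing more can be done
the job is handed in; nothing more can be done
```

The job is done and handed in at about 20 s on the robot's clock. I turned both blue screws clockwise to their stops, right one first. I then gripped the white gauge by its post, set it upright on the stud's brass rib and rocked it towards +y until the pointer lay on the red mark.

**Last checks**
- **Screws:** each pushed back with about 2 Nm at its stop. The bars measured about -83° to -84°, against -84.4° expected at the stop.
- **Pointer and mark:** at a lean of about 0.23 rad, the wrist view shows the red mark evenly on both sides of the pointer tip. The two agree to roughly 0.01 to 0.02 rad.
- **Gauge:** it is still gripped and resting on the brass rib with about 8 N. Before set-down it measured within 2 mm of the stud's centre.
- **Bystanders:** both bottles, the clear one and the amber one, and both turquoise look-alikes measured within about 1 to 2 mm of their first positions. The offcut showed fewer pixels in the last scene picture, which I put down to the arm partly hiding it. Its visible part moved by about 3 mm in the measurement, but nothing touched it.

**Disagreements:** the coarse scene camera put the mark nearer 0.20 rad, so I trusted the closer wrist camera. The gauge's yaw on the stud differed by about 2° between the two ways I measured it, and I left it as gripped.

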